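# Stroke the row of spring plungers

### The arm

A 6-joint arm with a two-finger parallel gripper is mounted at the origin on a cart in front of the work surface, level with it; the furniture and walls round the work are solid. World frame = base frame: x ahead of the robot, y to its left, z up, the work surface at z = 0. Lengths are in m, angles in rad, forces in N, time in s.
With the tool pointing down it reaches from about 0.4 to 0.925 m from the base axis. Payload 12.5 kg.
Tool frame: the origin (TCP) lies between the finger pads, 19 mm behind the fingertips; this is the grasp point; z points along the fingers, y is the line along which they close (so a half turn about z gives the same grasp; the last joint's range is limited). The gripper opens to 95 mm and grips with 3 to 60 N. Pads are 20 mm wide; open, the fingers measure 119 mm over their backs; the gripper's body (75 mm by 180 mm) begins 59 mm behind the grasp point.
Start: joints at [-1.449, 0.491, 1.559, -0, 1.092, -0.106], TCP at [0.141, -0.609, 0.233] pointing down, gripper open.
Joint ranges: [-3.1, 3.1], [-0.84, 2.19], [0.05, 2.79], [-1.13, 4.28], [0.06, 2.93], [-2.69, 2.69]. Speed limits (rad/s): [2.22, 2.22, 2.79, 3.14, 3.14, 3.14].

### API

Orientations are given as [roll, pitch, yaw] about the fixed x, y, z axes, in that order (R = Rz(yaw) Ry(pitch) Rx(roll)).
In Python, from cell import r gives the robot as it stands.
- The arm moves only by the tool servo_tool, never from a script. Its argument "plan" is a list of rows, each an object with "dr": the turn, a rotation vector about the world's x, y, z in rad, a list of three; "xyz": the shift along the world's x, y, z in cm, a list of three; "grip": the closure, from 0 (fully open) to 1 (shut). A call has exactly 5 rows; each row shifts and turns the commanded pose from where the row before left it; what a row does not reach is not made up. A row lasts 1/12 s, in which the tool goes at most 41.7 mm and 7.16 degrees, less where a joint would pass 70% of its speed; a pose out of reach is approached as far as the arm can. A call is refused whole if a number of a shift passes 4.17 or a number of a turn 0.125, either way. A call with a gripper value outside its range is refused whole. The fingers move at their own pace and stop on an object; "force" is the grip in N (left out, the last holds). Time passes only in rows, so rows that do not move let the fingers close, or fill a call up. It gives the time, the measured TCP pose, the force, the opening and the grip force at its end, in the units of the state.
- r.read_state(): the state, without advancing time (a new reading comes with each control period).
- r.get_image(name): name is "scene" or "top" or "wrist"; returns the picture (400x640x3 uint8, blue, green, red); there is no depth.
- r.camera_model(name): a dict with "fx", "fy", "cx", "cy" (pixels), "extrinsics" (4x4, takes a point from camera to world coordinates). Camera axes: x right, y up, looking along -z (the intrinsics and any distortion apply to the point x, -y, -z); pixel columns grow to the right and rows downward; lengths in m; the calibration is good to about 2 mm. A picture is of the moment at which its call begins: read the wrist's pose just before it. camera_model takes no time and is no camera call; for the wrist camera it gives the pose at the moment of the call.
- r.sign_off(): hands the job in; it is judged then, once.
Trained networks look in the newest picture that a camera, given by its name, has taken for a name from the list of things; names that differ only in an ending like _2 or _b are one class to them, and where a whole thing is asked for, a point or a joint stands for the part that bears it (a point fixed in the world has none). Each returns a list of dicts, best first, with "conf" (0 to 1); they miss things now and then, are a little off and sometimes report something else, mostly with a low value. They report only what shows in the picture. A call takes as long as a camera call.
- r.find_in(camera, name): "location" ([x, y, z] in m, in world coordinates, good to about 4 mm: the middle of the surface that is visible of it).
- r.outline_of(camera, name): "mask" (400x640 bool, what is visible of it).
- r.tip_of(camera, name): "location" ([x, y, z] in m, in world coordinates, good to about 4 mm: a listed point, or the origin of a listed thing).
The state is a dict: "clock": time; "qpos": joint angles; "qvel": joint speeds; "joint_torque": joint torques, N m; "eef_pos": TCP position; "tool_rot": TCP orientation; "contact_force": force on the tool from outside, world axes, zero at the start; "wrist_torque": the same for the moment, N m; "width": opening from 0.0 (shut) to 1.0 (fully open); "finger_force": force on a finger pad.
Only numpy, scipy, OpenCV 4.12 (cv2) and the standard library are available. Lean on these libraries where they do the work, as an engineer would, in place of code of your own. Each camera call takes 0.05 s, during which the arm holds its last target. There are 200 camera calls.

### The job

Check the spring plungers on the grey block: with the gripper closed, start on the brass plunger beside the red disc and run the fingertips along the curved row to the white-disc end in one stroke, staying low between the plungers, so that each one in turn clearly dips a few millimetres and springs back. Press gently, so that no plunger is pushed to the bottom of its 10 mm travel; pinch nothing, leave the loose things round the block where they are, and finish clear of the block.

Things in the scene. Friction and masses are not known exactly. Their poses are not given: they have to be found in the camera images.
- block: Grey flat block fixed to the worktop, 100 (x) x 320 (y) x 20 mm high. Origin: centre of its underside. Five brass spring plungers on its deck, 55 mm apart on an arc (radius 200 mm, bulging to +x), plunger_0 to plunger_4 at x, y = (-18, 105), (4, 54), (12, -0), (4, -54), (-18, -105) mm; tops 36 mm above the worktop when up.
- start_disc: Flat red disc, 22 mm across, 4 mm high, fixed on the block's deck 35 mm beyond one end plunger (plunger_0 or plunger_4, it varies): the row starts at that end. Origin: centre of its underside.
- end_disc: Flat white disc of the same size at the other end of the row, where the stroke finishes. Origin: centre of its underside.
- plunger_0_top (a point): Centre of the top of plunger_0's brass head (it moves with the plunger). The head is a low cone, 6 mm across on top, 34 mm across 8 mm lower (30 degree slope), then straight-sided 8 mm down to the deck; fingertips sliding along 3 to 5 mm below the top's height wedge it down.
- plunger_0 (a joint): How far plunger_0 is pushed straight down: 0 = fully up, 0.010 m = bottomed. A spring returns it: about 1 N to start, 400 N/m, so 2 to 4 N in mid-travel.
- plunger_1_top (a point): Centre of the top of plunger_1's brass head (it moves with the plunger). The head is a low cone, 6 mm across on top, 34 mm across 8 mm lower (30 degree slope), then straight-sided 8 mm down to the deck; fingertips sliding along 3 to 5 mm below the top's height wedge it down.
- plunger_1 (a joint): How far plunger_1 is pushed straight down: 0 = fully up, 0.010 m = bottomed. A spring returns it: about 1 N to start, 400 N/m, so 2 to 4 N in mid-travel.
- plunger_2_top (a point): Centre of the top of plunger_2's brass head (it moves with the plunger). The head is a low cone, 6 mm across on top, 34 mm across 8 mm lower (30 degree slope), then straight-sided 8 mm down to the deck; fingertips sliding along 3 to 5 mm below the top's height wedge it down.
- plunger_2 (a joint): How far plunger_2 is pushed straight down: 0 = fully up, 0.010 m = bottomed. A spring returns it: about 1 N to start, 400 N/m, so 2 to 4 N in mid-travel.
- plunger_3_top (a point): Centre of the top of plunger_3's brass head (it moves with the plunger). The head is a low cone, 6 mm across on top, 34 mm across 8 mm lower (30 degree slope), then straight-sided 8 mm down to the deck; fingertips sliding along 3 to 5 mm below the top's height wedge it down.
- plunger_3 (a joint): How far plunger_3 is pushed straight down: 0 = fully up, 0.010 m = bottomed. A spring returns it: about 1 N to start, 400 N/m, so 2 to 4 N in mid-travel.
- plunger_4_top (a point): Centre of the top of plunger_4's brass head (it moves with the plunger). The head is a low cone, 6 mm across on top, 34 mm across 8 mm lower (30 degree slope), then straight-sided 8 mm down to the deck; fingertips sliding along 3 to 5 mm below the top's height wedge it down.
- plunger_4 (a joint): How far plunger_4 is pushed straight down: 0 = fully up, 0.010 m = bottomed. A spring returns it: about 1 N to start, 400 N/m, so 2 to 4 N in mid-travel.
- gap_0 (a point): Point on the row's arc midway between plunger_0 and plunger_1, at the height of the tops when up (36 mm above the worktop, 16 mm above the deck).
- gap_1 (a point): Point on the row's arc midway between plunger_1 and plunger_2, at the height of the tops when up (36 mm above the worktop, 16 mm above the deck).
- gap_2 (a point): Point on the row's arc midway between plunger_2 and plunger_3, at the height of the tops when up (36 mm above the worktop, 16 mm above the deck).
- gap_3 (a point): Point on the row's arc midway between plunger_3 and plunger_4, at the height of the tops when up (36 mm above the worktop, 16 mm above the deck).
- orange_mount: Loose orange resin cylinder, 26 mm across, 17 mm high, on the worktop on the robot's side of the block; leave alone. Origin: centre of its underside.
- blue_cup: Loose blue open mould cup, 41 mm across, 30 mm high, on the worktop beyond the block; leave alone. Origin: centre of its underside.
- ring: Loose steel ring, 22 mm across, 11 mm high, on the worktop on the robot's side of the block; leave alone. Origin: centre of its underside.
- hose_coil: Tall black coil of hose standing fixed on the worktop beyond the block, 277 mm across, 256 mm high; its near side is at about x = 0.64 m. Keep the gripper and wrist clear of it, above all on the way from the start pose. Origin: centre of its underside.

How it is judged:
On the way, in this order (a step that is already met when the one before it is completed fails the run):
1. the first (beside the red disc) plunger is pushed down at least 2 mm by the closed fingertips (TCP within 20 mm of its centre seen from above) (((horizontal distance between start_disc and plunger_0_top below 0.06 m and value of joint plunger_0 above 0.002 m and horizontal distance between the grasp point and plunger_0_top below 0.02 m) or (horizontal distance between start_disc and plunger_4_top below 0.06 m and value of joint plunger_4 above 0.002 m and horizontal distance between the grasp point and plunger_4_top below 0.02 m))), for 0.05 s.
2. the fingertips run on, staying low, through the gap after plunger 1 of the row (TCP within 18 mm of the gap's site seen from above, and less than 75 mm above the block's underside) (((horizontal distance between start_disc and plunger_0_top below 0.06 m and horizontal distance between the grasp point and gap_0 below 0.018 m and z of the grasp point in the frame of block below 0.075 m) or (horizontal distance between start_disc and plunger_4_top below 0.06 m and horizontal distance between the grasp point and gap_3 below 0.018 m and z of the grasp point in the frame of block below 0.075 m))), for 0.05 s.
3. the second plunger is pushed down at least 2 mm by the closed fingertips (TCP within 20 mm of its centre seen from above) (((horizontal distance between start_disc and plunger_0_top below 0.06 m and value of joint plunger_1 above 0.002 m and horizontal distance between the grasp point and plunger_1_top below 0.02 m) or (horizontal distance between start_disc and plunger_4_top below 0.06 m and value of joint plunger_3 above 0.002 m and horizontal distance between the grasp point and plunger_3_top below 0.02 m))), for 0.05 s.
4. the fingertips run on, staying low, through the gap after plunger 2 of the row (TCP within 18 mm of the gap's site seen from above, and less than 75 mm above the block's underside) (((horizontal distance between start_disc and plunger_0_top below 0.06 m and horizontal distance between the grasp point and gap_1 below 0.018 m and z of the grasp point in the frame of block below 0.075 m) or (horizontal distance between start_disc and plunger_4_top below 0.06 m and horizontal distance between the grasp point and gap_2 below 0.018 m and z of the grasp point in the frame of block below 0.075 m))), for 0.05 s.
5. the third plunger is pushed down at least 2 mm by the closed fingertips (TCP within 20 mm of its centre seen from above) (((horizontal distance between start_disc and plunger_0_top below 0.06 m and value of joint plunger_2 above 0.002 m and horizontal distance between the grasp point and plunger_2_top below 0.02 m) or (horizontal distance between start_disc and plunger_4_top below 0.06 m and value of joint plunger_2 above 0.002 m and horizontal distance between the grasp point and plunger_2_top below 0.02 m))), for 0.05 s.
6. the fingertips run on, staying low, through the gap after plunger 3 of the row (TCP within 18 mm of the gap's site seen from above, and less than 75 mm above the block's underside) (((horizontal distance between start_disc and plunger_0_top below 0.06 m and horizontal distance between the grasp point and gap_2 below 0.018 m and z of the grasp point in the frame of block below 0.075 m) or (horizontal distance between start_disc and plunger_4_top below 0.06 m and horizontal distance between the grasp point and gap_1 below 0.018 m and z of the grasp point in the frame of block below 0.075 m))), for 0.05 s.
7. the fourth plunger is pushed down at least 2 mm by the closed fingertips (TCP within 20 mm of its centre seen from above) (((horizontal distance between start_disc and plunger_0_top below 0.06 m and value of joint plunger_3 above 0.002 m and horizontal distance between the grasp point and plunger_3_top below 0.02 m) or (horizontal distance between start_disc and plunger_4_top below 0.06 m and value of joint plunger_1 above 0.002 m and horizontal distance between the grasp point and plunger_1_top below 0.02 m))), for 0.05 s.
8. the fingertips run on, staying low, through the gap after plunger 4 of the row (TCP within 18 mm of the gap's site seen from above, and less than 75 mm above the block's underside) (((horizontal distance between start_disc and plunger_0_top below 0.06 m and horizontal distance between the grasp point and gap_3 below 0.018 m and z of the grasp point in the frame of block below 0.075 m) or (horizontal distance between start_disc and plunger_4_top below 0.06 m and horizontal distance between the grasp point and gap_0 below 0.018 m and z of the grasp point in the frame of block below 0.075 m))), for 0.05 s.
9. the fifth (beside the white disc) plunger is pushed down at least 2 mm by the closed fingertips (TCP within 20 mm of its centre seen from above) (((horizontal distance between start_disc and plunger_0_top below 0.06 m and value of joint plunger_4 above 0.002 m and horizontal distance between the grasp point and plunger_4_top below 0.02 m) or (horizontal distance between start_disc and plunger_4_top below 0.06 m and value of joint plunger_0 above 0.002 m and horizontal distance between the grasp point and plunger_0_top below 0.02 m))), for 0.05 s.
At the end, for the whole second after the job is handed in: All five plungers are back up (within 1 mm) and the orange mount, blue cup and steel ring rest within 15 mm of where they stood (value of joint each of plunger_0, plunger_1, plunger_2, plunger_3, plunger_4 below 0.001 m and distance of each of orange_mount, blue_cup, ring from where it was at the start of the episode below 0.015 m and linear speed of each of orange_mount, blue_cup, ring below 0.02 m/s); the robot touches nothing.
It fails at once if a plunger is pushed to the bottom (more than 9 of its 10 mm) (value of joint any of plunger_0, plunger_1, plunger_2, plunger_3, plunger_4 above 0.009 m).
It fails at once if the fingers press on or squeeze the block or its plungers with more than 15 N (contact force between the fingers and block above 15 N).
It fails at once if the orange resin mount is shifted, lifted or carried (more than 15 mm) (distance of orange_mount from where it was at the start of the episode above 0.015 m).
It fails at once if the blue cup is shifted, lifted or carried (more than 15 mm) (distance of blue_cup from where it was at the start of the episode above 0.015 m).
It fails at once if the steel ring is shifted, lifted or carried (more than 15 mm) (distance of ring from where it was at the start of the episode above 0.015 m).
It also fails if it takes over 48 s, if anything falls off the work surface, if the arm or the gripper's body presses on something with over 40 N, if the wrist force passes 120 N, or if a joint passes its speed limit or range.

## Working session

There is one attempt and no reset: what is moved stays moved. The work goes in short steps, Python scripts to look and compute and a tool call to move; the robot and the scene stay as the last step left them, time stands still between calls to the robot, and variables do not carry over. Pictures are saved under pics/ and viewed, at most 10 in all, crops included, and the job is handed in when it is done.

Besides the shell and the picture viewer there is one more tool, called after ">>>" as name([rows], argument=value, ...), one row to a line, values as JSON. servo_tool: Moves the arm, as the interface text tells. Its arguments: {"type":"object","properties":{"plan":{"type":"array"},"force":{"type":"number"}},"required":["plan"]}

```bash
mkdir -p pics; cat > /tmp/a.py <<'E'
from cell import r
import cv2,numpy as np
s=r.read_state();print(s['clock'],s['eef_pos'],s['tool_rot'],s['width'])
for c in ["top","scene"]:
    cv2.imwrite(f"pics/{c}0.png",r.get_image(c))
for c in ["top","scene"]:
    for n in ["block","start_disc","end_disc"]+[f"plunger_{i}_top" for i in range(5)]+["ring","orange_mount","blue_cup","hose_coil"]:
        if c=="scene" and n in("ring","orange_mount","blue_cup","hose_coil"):continue
        print(c,n,[(np.round(d['location'],4).tolist(),round(d['conf'],2)) for d in r.tip_of(c,n)[:5]])
E
python3 /tmp/a.py
```

```text
0.0 [ 0.1411476  -0.60862707  0.23285309] [-3.14047260e+00 -1.09892076e-04  2.27828002e-01] 0.9987602424655726
top block [([0.4913, -0.1125, 0.0012], 0.71), ([0.4776, -0.0069, 0.0363], 0.24)]
top start_disc [([0.4626, -0.2494, 0.015], 0.38)]
top end_disc []
top plunger_0_top [([0.4796, -0.0039, 0.0347], 0.49), ([0.4875, -0.0334, 0.0377], 0.18)]
top plunger_1_top [([0.496, -0.0609, 0.0352], 0.65)]
top plunger_2_top [([0.5012, -0.1147, 0.0386], 0.5)]
top plunger_3_top [([0.4852, -0.1688, 0.0377], 0.65)]
top plunger_4_top [([0.4657, -0.219, 0.0427], 0.68)]
top ring [([0.422, -0.0857, -0.002], 0.42), ([0.4637, -0.2179, 0.0362], 0.16)]
top orange_mount [([0.4124, -0.1842, 0.0036], 0.47)]
top blue_cup [([0.5812, -0.069, -0.0009], 0.85)]
top hose_coil [([0.4244, -0.0869, 0.0013], 0.54)]
scene block [([0.4846, -0.115, 0.0016], 0.79)]
scene start_disc [([0.46, -0.2488, 0.0207], 0.47)]
scene end_disc [([0.4762, 0.0261, 0.018], 0.63), ([0.4803, -0.01, 0.0378], 0.34)]
scene plunger_0_top [([0.4811, -0.0034, 0.0373], 0.46), ([0.4839, -0.1133, 0.0034], 0.4), ([0.4787, 0.0294, 0.0248], 0.27)]
scene plunger_1_top [([0.4796, 0.0276, 0.0209], 0.71), ([0.495, -0.0568, 0.037], 0.67), ([0.5773, -0.0709, 0.0002], 0.22)]
scene plunger_2_top [([0.4989, -0.112, 0.0334], 0.65), ([0.4607, -0.2505, 0.0228], 0.55)]
scene plunger_3_top [([0.4918, -0.1654, 0.032], 0.44)]
scene plunger_4_top [([0.4603, -0.2156, 0.0349], 0.6)]
```

View pics/top0.png

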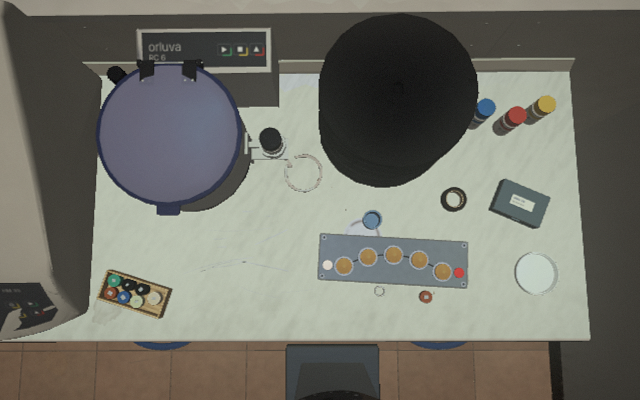

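View pics/scene0.png

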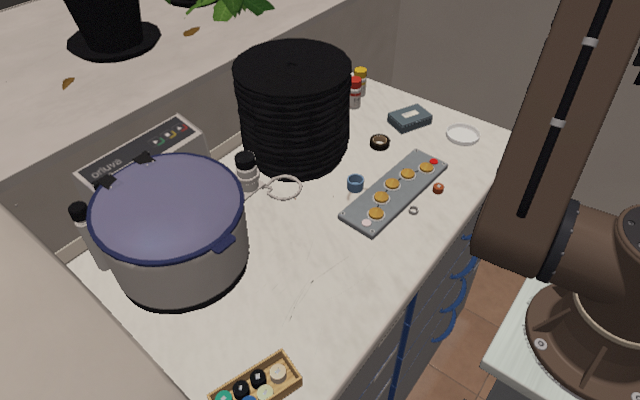

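The top view shows the block at pixels 318–468 × 235–288. The red disc is on the right at (460,272), which is the −y end, so the row starts at plunger_4 (442,271) and ends at plunger_0 (344,266) by the white disc (328,265). I'll fit the block pose next.

```bash
cat > fit.py <<'E'
from cell import r
import cv2,numpy as np
from scipy.optimize import least_squares
P=np.array([(-18,105),(4,54),(12,0),(4,-54),(-18,-105)])/1000.
def proj(c,X):
    m=r.camera_model(c);E=np.array(m['extrinsics']);p=(X-E[:3,3])@E[:3,:3]
    return np.c_[m['cx']+m['fx']*p[:,0]/-p[:,2],m['cy']+m['fy']*-p[:,1]/-p[:,2]]
def world(q,z):
    c,s=np.cos(q[2]),np.sin(q[2]);return np.c_[P@np.array([[c,s],[-s,c]])+q[:2],np.full(5,z)]
q0=np.array([.4865,-.1125,-.08])
def cent(c,img):
    hsv=cv2.cvtColor(img,cv2.COLOR_BGR2HSV);m=cv2.inRange(hsv,(8,80,60),(28,255,255))
    n,_,st,ce=cv2.connectedComponentsWithStats(m);g=proj(c,world(q0,.03));out=[]
    for p in g:
        k=[i for i in range(1,n) if st[i,4]>25];i=min(k,key=lambda i:np.hypot(*(ce[i]-p)));out.append(ce[i])
        print(c,p.round(1),ce[i].round(1),st[i,4])
    return np.array(out)
def fit(cams):
    C={c:cent(c,i) for c,i in cams.items()}
    for cs in [list(C)]+[[c] for c in C]:
        f=least_squares(lambda q:np.concatenate([(proj(c,world(q,.030))-C[c]).ravel() for c in cs]),q0)
        print(cs,f.x.round(4),'rms px',np.sqrt(np.mean(f.fun**2)).round(2));print(world(f.x,.036).round(4).tolist())
if __name__=="__main__":fit({c:cv2.imread(f"pics/{c}0.png") for c in("top","scene")}); print({c:r.camera_model(c).keys() for c in("top",)})
E
python3 fit.py
```

```text
top [343.2 265.2] [343.6 265.5] 180
top [367.9 256.6] [367.7 256.6] 181
top [393.6 254.7] [393.3 254.5] 185
top [418.9 260.5] [419.  259.5] 186
top [442.7 272.8] [442.4 271.3] 192
scene [375.4 211.1] [375.8 212.7] 149
scene [381.3 194.7] [380.8 196.4] 139
scene [392.3 181.5] [391.7 183.1] 126
scene [408.1 171.8] [407.2 173.1] 119
scene [427.3 165.6] [426.  166.7] 112
['top', 'scene'] [ 0.4868 -0.111  -0.0608] rms px 0.69
[[0.4752, -0.0051, 0.036], [0.4941, -0.0573, 0.036], [0.4988, -0.1117, 0.036], [0.4875, -0.1651, 0.036], [0.4625, -0.2147, 0.036]]
['top'] [ 0.4875 -0.1123 -0.0621] rms px 0.21
[[0.476, -0.0064, 0.036], [0.4948, -0.0586, 0.036], [0.4994, -0.113, 0.036], [0.4881, -0.1664, 0.036], [0.463, -0.216, 0.036]]
['scene'] [ 0.4851 -0.1075 -0.0598] rms px 0.19
[[0.4734, -0.0016, 0.036], [0.4923, -0.0538, 0.036], [0.4971, -0.1082, 0.036], [0.4859, -0.1616, 0.036], [0.4609, -0.2112, 0.036]]
{'top': dict_keys(['fx', 'fy', 'cx', 'cy', 'extrinsics'])}
```

>>> servo_tool([
  {"dr": [0, 0, -0.05], "xyz": [2.5, 3, 0], "grip": 1},
  {"dr": [0, 0, -0.06], "xyz": [2.5, 3, 0], "grip": 1},
  {"dr": [0, 0, -0.06], "xyz": [2.5, 3, 0], "grip": 1},
  {"dr": [0, 0, -0.06], "xyz": [2.5, 3, 0], "grip": 1},
  {"dr": [0, 0, -0.06], "xyz": [2.5, 3, 0], "grip": 1},
], force=10)

```text
clock: 1.52
eef_pos: [0.2669, -0.4574, 0.2335]
tool_rot: [3.141, -0.0, -0.066]
contact_force: [0.8, -0.8, -1.3]
width: 0.707
finger_force: 0.0
```

>>> servo_tool([
  {"dr": [0, 0, 0], "xyz": [2.5, 3, 0], "grip": 1},
  {"dr": [0, 0, 0], "xyz": [2.5, 3, 0], "grip": 1},
  {"dr": [0, 0, 0], "xyz": [2.5, 3, 0], "grip": 1},
  {"dr": [0, 0, 0], "xyz": [2.5, 3, 0], "grip": 1},
  {"dr": [0, 0, 0], "xyz": [2.5, 3, 0], "grip": 1},
])

```text
clock: 1.93
eef_pos: [0.3921, -0.3073, 0.2337]
tool_rot: [3.141, -0.0, -0.062]
contact_force: [0.4, -1.5, -0.2]
width: 0.357
finger_force: 0.0
```

>>> servo_tool([
  {"dr": [0, 0, 0], "xyz": [2.4, 3, 0], "grip": 1},
  {"dr": [0, 0, 0], "xyz": [2.4, 3, 0], "grip": 1},
  {"dr": [0, 0, 0], "xyz": [2.3, 3, 0], "grip": 1},
  {"dr": [0, 0, 0], "xyz": [0, 0, 0], "grip": 1},
  {"dr": [0, 0, 0], "xyz": [0, 0, 0], "grip": 1},
])

```text
clock: 2.35
eef_pos: [0.463, -0.2174, 0.2335]
tool_rot: [3.141, -0.0, -0.059]
contact_force: [-0.4, 0.3, 0.3]
width: 0.025
finger_force: 0.0
```

```bash
cat > w.py <<'E'
from fit import *
s=r.read_state();print(s['clock'],s['eef_pos'],s['tool_rot'],s['width'],s['contact_force'])
im=r.get_image("wrist")
for z in(.03,):
    for q in ([.4868,-.111,-.0608],[.4875,-.1123,-.0621]):
        print(proj("wrist",world(np.array(q),z)).round(0).tolist())
cv2.imwrite("pics/wrist1.png",im)
E
python3 w.py
```

```text
2.35 [ 0.4630215  -0.21737023  0.23348598] [ 3.14139106e+00 -8.83221089e-05 -5.86035334e-02] 0.02457586270847386 [-0.44881344  0.34606445  0.26801882]
[[127.0, 176.0], [172.0, 155.0], [222.0, 147.0], [274.0, 155.0], [323.0, 175.0]]
[[128.0, 175.0], [173.0, 154.0], [224.0, 147.0], [276.0, 154.0], [324.0, 175.0]]
```

View pics/wrist1.png

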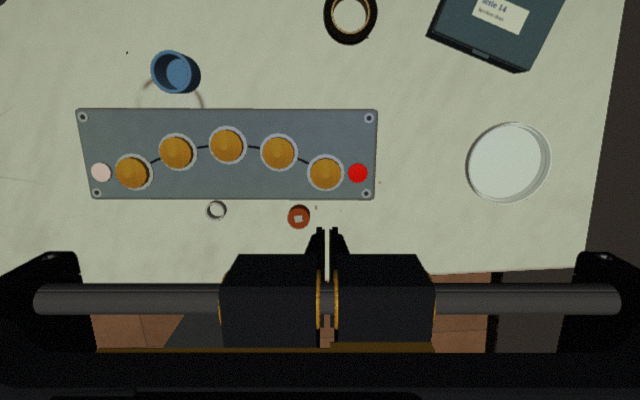

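The wrist picture agrees with the fit. The heads sit at (132,172), (177,152), (227,145), (279,152) and (326,173), with the red disc at (357,173) and the fingers nearly shut. I'll refine the fit with this image and the descent can begin.

```bash
python3 -c "
from fit import *
fit({'wrist':cv2.imread('pics/wrist1.png'),'top':cv2.imread('pics/top0.png')})"
```

```text
wrist [127.4 174. ] [130.9 172.3] 786
wrist [173.1 154.3] [175.2 152.1] 810
wrist [224.1 147.6] [226.2 145.2] 817
wrist [275.9 156.2] [277.9 152.6] 781
wrist [324.1 177.5] [325.1 173.1] 752
top [343.2 265.2] [343.6 265.5] 180
top [367.9 256.6] [367.7 256.6] 181
top [393.6 254.7] [393.3 254.5] 185
top [418.9 260.5] [419.  259.5] 186
top [442.7 272.8] [442.4 271.3] 192
['wrist', 'top'] [ 0.4889 -0.1145 -0.0643] rms px 0.86
[[0.4777, -0.0086, 0.036], [0.4964, -0.0609, 0.036], [0.5009, -0.1153, 0.036], [0.4895, -0.1687, 0.036], [0.4642, -0.2181, 0.036]]
['wrist'] [ 0.4893 -0.1151 -0.0652] rms px 0.65
[[0.4782, -0.0092, 0.036], [0.4968, -0.0615, 0.036], [0.5013, -0.1159, 0.036], [0.4898, -0.1693, 0.036], [0.4645, -0.2187, 0.036]]
['top'] [ 0.4875 -0.1123 -0.0621] rms px 0.21
[[0.476, -0.0064, 0.036], [0.4948, -0.0586, 0.036], [0.4994, -0.113, 0.036], [0.4881, -0.1664, 0.036], [0.463, -0.216, 0.036]]
```

>>> servo_tool([
  {"dr": [0, 0, 0], "xyz": [0, 0, -3], "grip": 1},
  {"dr": [0, 0, 0], "xyz": [0, 0, -3], "grip": 1},
  {"dr": [0, 0, 0], "xyz": [0, 0, -3], "grip": 1},
  {"dr": [0, 0, 0], "xyz": [0, 0, -2.5], "grip": 1},
  {"dr": [0, 0, 0], "xyz": [0, 0, -1], "grip": 1},
])

```text
clock: 2.82
eef_pos: [0.4604, -0.2195, 0.1058]
tool_rot: [-3.14, 0.003, -0.064]
contact_force: [0.2, 0.2, 0.2]
width: 0.0
finger_force: 0.0
```

>>> servo_tool([
  {"dr": [0, 0, 0], "xyz": [0.2, 0.15, -1.5], "grip": 1},
  {"dr": [0, 0, 0], "xyz": [0, 0, -1.5], "grip": 1},
  {"dr": [0, 0, 0], "xyz": [0, 0, -1], "grip": 1},
  {"dr": [0, 0, 0], "xyz": [0, 0, 0], "grip": 1},
  {"dr": [0, 0, 0], "xyz": [0, 0, 0], "grip": 1},
])

```text
clock: 3.23
eef_pos: [0.464, -0.2179, 0.0688]
tool_rot: [3.142, 0.0, -0.063]
contact_force: [-0.7, 0.3, 0.1]
width: 0.008
finger_force: 0.0
```

>>> servo_tool([
  {"dr": [0, 0, 0], "xyz": [0, 0.1, -0.6], "grip": 1},
  {"dr": [0, 0, 0], "xyz": [0, 0, -0.5], "grip": 1},
  {"dr": [0, 0, 0], "xyz": [0, 0, -0.3], "grip": 1},
  {"dr": [0, 0, 0], "xyz": [0, 0, 0], "grip": 1},
  {"dr": [0, 0, 0], "xyz": [0, 0, 0], "grip": 1},
])

```text
clock: 3.65
eef_pos: [0.4642, -0.2164, 0.0545]
tool_rot: [3.141, -0.0, -0.062]
contact_force: [0.2, 0.4, 1.4]
width: 0.004
finger_force: 0.5
```

>>> servo_tool([
  {"dr": [0, 0, 0], "xyz": [0, 0, -0.2], "grip": 1},
  {"dr": [0, 0, 0], "xyz": [0, 0, -0.2], "grip": 1},
  {"dr": [0, 0, 0], "xyz": [0, 0, 0], "grip": 1},
  {"dr": [0, 0, 0], "xyz": [0, 0, 0], "grip": 1},
  {"dr": [0, 0, 0], "xyz": [0, 0, 0], "grip": 1},
])

```text
clock: 4.07
eef_pos: [0.4642, -0.2164, 0.0505]
tool_rot: [3.141, -0.0, -0.062]
contact_force: [0.9, 0.2, 1.1]
width: 0.008
finger_force: 1.3
```

```bash
python3 -c "
from cell import r
import numpy as np,cv2
F=[]
for i in range(8):
    im=r.get_image('scene' if i else 'wrist');F.append(r.read_state()['contact_force'])
    if i==0: cv2.imwrite('pics/w2.png',im)
print(np.mean(F,0),np.std(F,0))
cv2.imwrite('pics/s2.png',cv2.resize(r.get_image('scene')[120:260,300:480],None,fx=4,fy=4))"
```

```text
[-0.01064082 -0.49760696  2.57490403] [0.54155371 0.38876199 0.34569216]
```

View pics/s2.png

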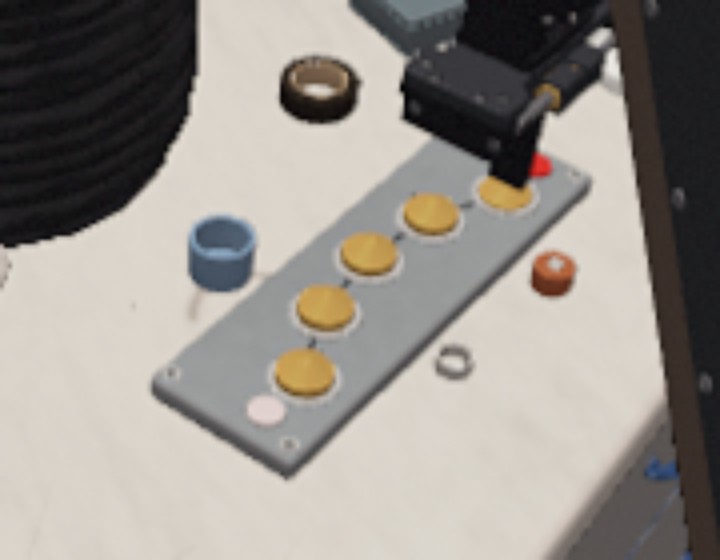

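The fingers rest on the first plunger by the red disc, at about (510,190) in the crop. The mean force of 2.6 N means about a 4 mm dip. Now for the stroke.

>>> servo_tool([
  {"dr": [0, 0, 0], "xyz": [0.28, 0.48, 0], "grip": 1},
  {"dr": [0, 0, 0], "xyz": [0.28, 0.48, 0], "grip": 1},
  {"dr": [0, 0, 0], "xyz": [0.27, 0.49, 0], "grip": 1},
  {"dr": [0, 0, 0], "xyz": [0.26, 0.49, 0], "grip": 1},
  {"dr": [0, 0, 0], "xyz": [0.25, 0.49, 0], "grip": 1},
])

```text
clock: 4.93
eef_pos: [0.4778, -0.1912, 0.0503]
tool_rot: [-3.141, 0.0, -0.062]
contact_force: [-0.4, 0.2, 0.1]
width: 0.005
finger_force: 0.0
```

>>> servo_tool([
  {"dr": [0, 0, 0], "xyz": [0.25, 0.49, 0], "grip": 1},
  {"dr": [0, 0, 0], "xyz": [0.23, 0.5, 0], "grip": 1},
  {"dr": [0, 0, 0], "xyz": [0.23, 0.5, 0], "grip": 1},
  {"dr": [0, 0, 0], "xyz": [0.22, 0.5, 0], "grip": 1},
  {"dr": [0, 0, 0], "xyz": [0.21, 0.5, 0], "grip": 1},
])

```text
clock: 5.35
eef_pos: [0.4893, -0.1668, 0.0506]
tool_rot: [3.141, -0.0, -0.062]
contact_force: [-0.9, -1.4, 2.6]
width: 0.008
finger_force: 1.3
```

>>> servo_tool([
  {"dr": [0, 0, 0], "xyz": [0.15, 0.52, 0], "grip": 1},
  {"dr": [0, 0, 0], "xyz": [0.15, 0.52, 0], "grip": 1},
  {"dr": [0, 0, 0], "xyz": [0.14, 0.52, 0], "grip": 1},
  {"dr": [0, 0, 0], "xyz": [0.13, 0.53, 0], "grip": 1},
  {"dr": [0, 0, 0], "xyz": [0.12, 0.53, 0], "grip": 1},
])

```text
clock: 5.77
eef_pos: [0.4959, -0.1403, 0.0503]
tool_rot: [-3.141, 0.0, -0.062]
contact_force: [-0.1, 0.1, 0.7]
width: 0.004
finger_force: 0.0
```

>>> servo_tool([
  {"dr": [0, 0, 0], "xyz": [0.1, 0.53, 0], "grip": 1},
  {"dr": [0, 0, 0], "xyz": [0.1, 0.53, 0], "grip": 1},
  {"dr": [0, 0, 0], "xyz": [0.09, 0.53, 0], "grip": 1},
  {"dr": [0, 0, 0], "xyz": [0.08, 0.53, 0], "grip": 1},
  {"dr": [0, 0, 0], "xyz": [0.06, 0.53, 0], "grip": 1},
])

```text
clock: 6.18
eef_pos: [0.5005, -0.1142, 0.0506]
tool_rot: [3.141, -0.001, -0.062]
contact_force: [0.7, -2.2, 2.6]
width: 0.005
finger_force: 1.3
```

>>> servo_tool([
  {"dr": [0, 0, 0], "xyz": [0, 0.54, 0], "grip": 1},
  {"dr": [0, 0, 0], "xyz": [0, 0.54, 0], "grip": 1},
  {"dr": [0, 0, 0], "xyz": [-0.01, 0.54, 0], "grip": 1},
  {"dr": [0, 0, 0], "xyz": [-0.02, 0.54, 0], "grip": 1},
  {"dr": [0, 0, 0], "xyz": [-0.03, 0.54, 0], "grip": 1},
])

```text
clock: 6.6
eef_pos: [0.4994, -0.0868, 0.0503]
tool_rot: [-3.142, 0.0, -0.062]
contact_force: [1.2, -0.8, -0.1]
width: 0.002
finger_force: 0.0
```

>>> servo_tool([
  {"dr": [0, 0, 0], "xyz": [-0.05, 0.54, 0], "grip": 1},
  {"dr": [0, 0, 0], "xyz": [-0.06, 0.54, 0], "grip": 1},
  {"dr": [0, 0, 0], "xyz": [-0.07, 0.54, 0], "grip": 1},
  {"dr": [0, 0, 0], "xyz": [-0.08, 0.54, 0], "grip": 1},
  {"dr": [0, 0, 0], "xyz": [-0.1, 0.54, 0], "grip": 1},
])

```text
clock: 7.02
eef_pos: [0.4962, -0.0602, 0.0506]
tool_rot: [3.141, -0.001, -0.062]
contact_force: [0.5, -1.6, 2.9]
width: 0.009
finger_force: 1.4
```

>>> servo_tool([
  {"dr": [0, 0, 0], "xyz": [-0.14, 0.53, 0], "grip": 1},
  {"dr": [0, 0, 0], "xyz": [-0.15, 0.53, 0], "grip": 1},
  {"dr": [0, 0, 0], "xyz": [-0.16, 0.52, 0], "grip": 1},
  {"dr": [0, 0, 0], "xyz": [-0.18, 0.52, 0], "grip": 1},
  {"dr": [0, 0, 0], "xyz": [-0.19, 0.52, 0], "grip": 1},
])

```text
clock: 7.43
eef_pos: [0.4873, -0.0336, 0.0503]
tool_rot: [-3.142, 0.001, -0.062]
contact_force: [0.6, -0.8, -0.0]
width: 0.004
finger_force: 0.0
```

>>> servo_tool([
  {"dr": [0, 0, 0], "xyz": [-0.2, 0.52, 0], "grip": 1},
  {"dr": [0, 0, 0], "xyz": [-0.21, 0.52, 0], "grip": 1},
  {"dr": [0, 0, 0], "xyz": [-0.22, 0.52, 0], "grip": 1},
  {"dr": [0, 0, 0], "xyz": [-0.22, 0.52, 0], "grip": 1},
  {"dr": [0, 0, 0], "xyz": [-0.22, 0.5, 0], "grip": 1},
])

```text
clock: 7.85
eef_pos: [0.4772, -0.0081, 0.0506]
tool_rot: [3.141, -0.001, -0.062]
contact_force: [0.3, -1.7, 2.5]
width: 0.003
finger_force: 1.3
```

All five showed about 2.6 N on top and 0 N in the gaps. Next the fingers run past the last one and lift clear.

>>> servo_tool([
  {"dr": [0, 0, 0], "xyz": [-0.2, 0.5, 0], "grip": 1},
  {"dr": [0, 0, 0], "xyz": [-0.2, 0.5, 0], "grip": 1},
  {"dr": [0, 0, 0], "xyz": [-0.1, 0.5, 0.5], "grip": 1},
  {"dr": [0, 0, 0], "xyz": [0, 0, 2], "grip": 1},
  {"dr": [0, 0, 0], "xyz": [0, 0, 3], "grip": 1},
])

```text
clock: 8.27
eef_pos: [0.4706, 0.0073, 0.1046]
tool_rot: [-3.141, 0.005, -0.062]
contact_force: [0.6, 1.1, -0.0]
width: 0.006
finger_force: 0.0
```

>>> servo_tool([
  {"dr": [0, 0, 0], "xyz": [0, 0, 3], "grip": 1},
  {"dr": [0, 0, 0], "xyz": [0, 0, 3], "grip": 1},
  {"dr": [0, 0, 0], "xyz": [0, 0, 1], "grip": 1},
  {"dr": [0, 0, 0], "xyz": [0, 0, 0], "grip": 1},
  {"dr": [0, 0, 0], "xyz": [0, 0, 0], "grip": 1},
])

```text
clock: 8.68
eef_pos: [0.4717, 0.0069, 0.1756]
tool_rot: [3.142, -0.0, -0.062]
contact_force: [-1.8, 0.2, -1.2]
width: 0.001
finger_force: 0.0
```

```bash
python3 -c "
from cell import r
import cv2
s=r.read_state();print(s['eef_pos'],s['contact_force'],abs(s['qvel']).max())
cv2.imwrite('pics/s3.png',cv2.resize(r.get_image('scene')[120:260,300:480],None,fx=4,fy=4))"
```

```text
[0.47174348 0.00685011 0.17557963] [-1.77017293  0.17918507 -1.17490342] 0.03106739206188231
```

View pics/s3.png

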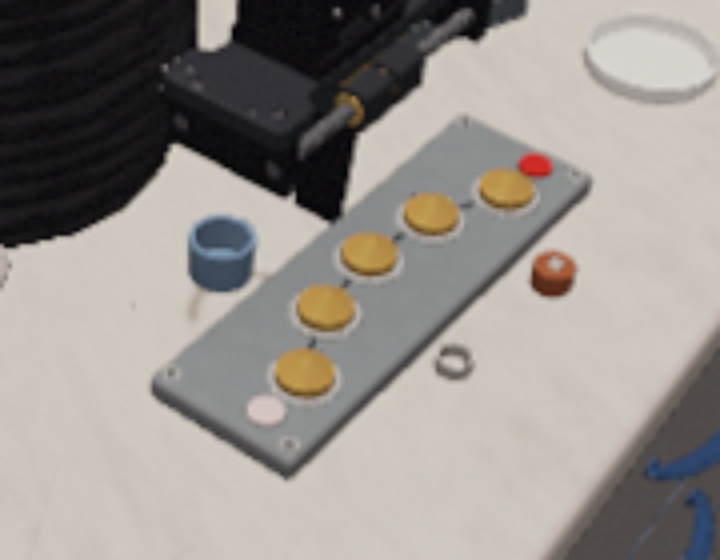

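All five plungers are up. The cup (222,255), ring (453,362) and orange mount (552,273) haven't moved, and the gripper is clear.

```bash
python3 -c "
from cell import r
print(r.sign_off())"
```

```text
the job is handed in; nothing more can be done
None
```

The closed fingertips ran the row from the red disc to the white disc in one stroke, with readings of about 2.5–2.9 N (a dip of roughly 4 mm) on each plunger; all five are back up, the loose things haven't moved, the gripper is clear, and the job is handed in with no verdict shown.

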